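Pin a half-lapped frame corner and hold it true with a carpenter's square

TASK

Take the long dowel out of the pocket tray, stand it in the hole through the corner joint of the wooden frame, right down to the bench, and let go of it. Then take the triangular carpenter's square, lay it flat on the bench in the frame's inside corner and press it in until one edge sits flush along the clamped plate and the other flush along the leaning stud, swinging the stud out until it is truly square to the plate but no further. Finish while still holding the square there with the gripper, pressed against both timbers; leave the two short dowels in their pockets and everything else on the bench where it is.

Things in the scene. Friction and masses are not known exactly. Their poses are not given: they have to be found in the camera images.
- dowel_mid (a point): the long dowel: plain hardwood, 16 mm diameter, 75 mm long, lower edge slightly chamfered, 12 g. It stands upright in one of the tray's three pockets (which one varies); the other two hold short dowels. The point is on its axis, half-way up; z points up along it. In its pocket its foot is 8 mm and its top 83 mm above the bench.
- dowel: the same long dowel as a solid; origin at the middle of its foot, z up along it.
- tray: black moulded pocket tray, fixed, 56 mm (its x) by 145 mm (its y) by 30 mm high; origin under its centre. Three round pockets 17.5 mm wide and 22 mm deep (floor 8 mm above the bench) in a row along its y axis at y = -45, 0 and +45 mm.
- stub_a_mid (a point): a short dowel, 16 mm diameter, 40 mm long, standing in another pocket of the tray (top 48 mm above the bench); point at its centre. Not to be used.
- stub_b_mid (a point): the other short dowel, alike.
- plate: the plate: pale timber 64 mm wide, 38 mm high, lying flat, fixed by a toggle clamp with a red handle. Origin on the bench under the dowel hole, mid-joint; x, y level. It runs from y = -32 mm (lap end) to +248 mm; its inner face is the plane x = +32 mm. The clamp is at y = 180 to 230, x = +10 to -180 mm, at most 85 mm high.
- hole (a point): mouth of the dowel hole: on the hole's axis at the top of the joint, 38 mm above the bench; same axes as the plate. The hole is 17.5 mm wide with a small chamfer, upright, and goes through both lapped timbers to the bench, so the long dowel stands 37 mm proud when home (its centre 37.5 mm above the bench).
- corner (a point): the inside corner of the frame when it is square: x = +32, y = +32 mm from the plate's origin, 10 mm above the bench, same axes as the plate. The square belongs on the +x +y side of it, with one outer edge along the plate's inner face (running +y) and one along the stud's inner face (running +x).
- stud_face (a point): point on the inner face of the stud, 110 mm from the pivot (the dowel hole) and 19 mm up. The stud: the same timber, 64 mm wide, 38 mm high, lying on the bench, half-lapped over the plate and running 248 mm to the plate's +x side; it only pivots about the hole. x runs along it, y points out of the inner face; when square its axes are the plate's.
- stud (a joint): lean of the stud, rad: 0 = square to the plate, positive = its free end leans in towards plate +y, the inside corner being too tight (0.04 to 0.10 at the start), negative = past square. Stiff, stays where left: it takes about 1.3 N m to turn, some 7 N from the far tip of the square's leg, but 10 to 30 N once the square lies flush on it.
- square_grip (a point): the carpenter's square's bar: middle of its long bar (20 mm wide, 20 mm thick), half-way up: 10 mm above the bench as it lies. Axes: the two legs run along +x and +y from the heel (right angle) at x = y = -75.4 mm, so the outer edges are the planes x = -75.4 and y = -75.4 mm. Fully home the axes agree with the plate's and this point is at x = y = 75.4 mm from the inside corner.
- square: the carpenter's square: an aluminium right triangle with an open middle, 20 mm thick, 0.2 to 0.4 kg, lying flat. Two legs 150 mm long, 22 mm wide; the heel's tip is cut back 10 mm; a straight bar joins the legs' far ends at 45 degrees. The open middle leaves 65 mm inwards of the bar. Origin on the underside, 10 mm below point square_grip, same axes.
- tape_measure: bystander: yellow and black tape measure, 45 x 72 x 68 mm high.
- masking_tape: bystander: roll of masking tape lying flat, 100 mm wide, 24 mm high.
- screw_box: bystander: cardboard box of screws, 65 x 110 x 45 mm high.
- pencil: bystander: flat red carpenter's pencil, 165 mm long.
- hammer: bystander: hammer lying at the far right of the bench.
- drill: bystander: cordless drill standing on its battery at the left, 235 mm high.
Not all that is in view belongs to the job. Of the things shaped like the square, the aluminium one is meant.

How it is judged (in metres and radians):
On the way, in this order (a step that is already met when the one before it is completed fails the run):
1. the long dowel stands fully home in the hole of the joint, let go (horizontal distance between dowel_mid and hole below 0.004 m and height (world z) of dowel_mid below 0.042 m and angle between dowel_mid's own z axis and vertical below 0.1 rad and contact force between dowel and the fingers below 0.1 N), for 0.2 s.
2. the square, flat on the bench, is pressed home against plate and stud, and the stud is square (x of square_grip in the frame of corner between 0.0724 and 0.0784 m and y of square_grip in the frame of corner between 0.0724 and 0.0784 m and angle between the x axis of square_grip and the x axis of plate, either way round below 0.025 rad and height (world z) of square_grip below 0.016 m and angle between square_grip's own z axis and vertical below 0.05 rad and value of joint stud between -0.02 and 0.02 rad and contact force between square and plate above 1 N and contact force between square and stud above 1 N and contact force between square and the fingers above 3 N), for 0.3 s.
At the end, for the whole second after the job is handed in: Dowel in the hole (4 mm), centre under 42 mm up, upright, not gripped. Square flat (centre under 16 mm up), edges within 3 mm of home, turned under 0.025 rad; stud within 0.02 rad of square; square presses plate and stud with over 1 N each; fingers hold it with over 3 N (all of step 1 and all of step 2); the arm keeps its last pose, push and grip.
It fails at once if a short dowel was moved out of its pocket (distance of any of stub_a_mid, stub_b_mid from where it was at the start of the episode above 0.015 m).
It fails at once if a bystander on the bench was pushed away by more than 20 mm (distance of any of tape_measure, masking_tape, screw_box, pencil, hammer, drill from where it was at the start of the episode above 0.02 m).
It also fails if it takes over 69 s, if anything falls off the work surface, if the arm or the gripper's body presses on something with over 40 N, if the wrist force passes 120 N, or if a joint passes its speed limit or range.

ROBOT

A 6-joint arm with a two-finger parallel gripper is mounted at the origin on the work surface. World frame = base frame: x ahead of the robot, y to its left, z up, the work surface at z = 0. Lengths are in mm, angles in degrees, forces in N, time in s.
With the tool pointing down it reaches from about 300 to 875 mm from the base axis. Payload 6.4 kg.
Tool frame: the origin (TCP) lies between the finger pads; the fingertips stand 8 mm ahead of it and the grasp point (between the pads) lies 11 mm behind it (manip.nose_length is the distance from the TCP to the fingertips, in mm); z points along the fingers, y is the line along which they close (so a half turn about z gives the same grasp; the last joint's range is limited). The gripper opens to 88 mm and grips with 3 to 60 N. Pads are 18 mm wide; open, the fingers measure 123 mm over their backs; the gripper's body (75 mm by 187 mm) begins 45 mm behind the grasp point.
Start: joints at [60.544, 10.359, 92.074, -0, 77.567, -11.82], TCP at [174.192, 547.995, 246.714] pointing down, gripper open.
Joint ranges: [-171.53, 171.53], [-51.25, 118.39], [17.06, 147.69], [-65.23, 245.23], [0, 150.52], [-178.68, 178.68]. Speed limits (degrees/s): [147.25, 147.25, 172.46, 180, 180, 180].

INTERFACE

Orientations are given as a 3x3 rotation matrix whose columns are the frame's x, y, z axes.
In Python, from bench import manip gives the robot as it stands.
- The arm moves only by the tool drive_tool, never from a script. Its argument "plan" is a list that holds one entry, the list of rows, each a list of 7 numbers: the turn, a rotation vector about the tool's x, y, z in rad, then the shift along the tool's x, y, z in mm, then the opening in per cent of the stroke, from 0 (shut) to 100 (fully open). In form: [[[ax, ay, az, dx, dy, dz, claw], ...]]. A call has 1 to 20 rows; each row is the pose to reach, as a shift and turn from the pose commanded when the call began, along the tool's axes at that moment; what a row does not reach only later rows make up. A row lasts 1/10 s, in which the tool goes at most 50 mm and 8.59 degrees, less where a joint would pass 70% of its speed; a pose out of reach is approached as far as the arm can. A call with a gripper value outside its range is refused whole. The fingers move at their own pace and stop on an object; the grip force is fixed at half the most. Time passes only in rows, so rows that repeat a pose let the fingers close. It gives the time, the measured TCP pose, the force, the opening and the grip force at its end, in the units of the state.
- manip.read_state(): the state, without advancing time (a new reading comes with each control period).
- manip.capture(name): name is "scene" or "top" or "wrist"; returns (picture, depth): 384x512x3 uint8, red, green, blue; 384x512 float32, mm along the optical axis (not along the pixel's ray), 0 where there is no reading.
- manip.get_calibration(name): a dict with "intrinsics" (3x3 intrinsics, pixels), "dist" ([k1, k2, p1, p2, k3] as OpenCV has them; the pictures are not rectified), "R" (3x3) and "t" (3): a world point X has camera coordinates R X + t; the wrist camera has in their place "tool_from_camera" (4x4, takes a point from camera to tool coordinates, whose origin is the TCP and whose axes are the flange's). Camera axes: x right, y down, z forward; pixel columns grow to the right and rows downward; lengths in mm; the calibration is good to about 2 mm. A picture is of the moment at which its call begins: read the wrist's pose just before it. get_calibration takes no time and is no camera call.
- manip.finish_job(): hands the job in; it is judged then, once.
The state is a dict: "clock": time; "q": joint angles; "joint_velocities": joint speeds; "joint_efforts": joint torques, N m; "tcp_pos": TCP position; "tcp_rot": TCP orientation; "ft_force": force on the tool from outside, world axes, zero at the start; "ft_torque": the same for the moment, N m; "grip_width": finger opening in mm; "grip_force": force on a finger pad.
Only numpy, scipy, OpenCV 4.12 (cv2) and the standard library are available. Lean on these libraries where they do the work, as an engineer would, in place of code of your own. Each camera call takes 0.05 s, during which the arm holds its last target. There are 200 camera calls.

## Working session

There is one attempt and no reset: what is moved stays moved. The work goes in short steps, Python scripts to look and compute and a tool call to move; the robot and the scene stay as the last step left them, time stands still between calls to the robot, and variables do not carry over. Pictures are saved under pics/ and viewed, at most 10 in all, crops included, and the job is handed in when it is done.

Besides the shell and the picture viewer there is one more tool, called after "Request:" as a command line: name --argument value ..., lists and objects as JSON in quotes. drive_tool: Moves the arm, as the interface text tells. Its arguments: {"type":"object","properties":{"plan":{"type":"array","items":{"type":"array","items":{"type":"array","items":{"type":"number"}}}}},"required":["plan"]}

```bash
ls; mkdir -p pics
cat > h.py <<'E'
import numpy as np, cv2
from bench import manip
def cap(name,out=None):
    s=manip.read_state(); im,d=manip.capture(name)
    c=manip.get_calibration(name)
    if name=="wrist":
        T=np.array(c["tool_from_camera"]); Rt=np.array(s["tcp_rot"]); 
        Rw=Rt@T[:3,:3]; tw=Rt@T[:3,3]+np.array(s["tcp_pos"])
    else:
        Rw=np.array(c["R"]).T; tw=-Rw@np.array(c["t"]).ravel()
    if out: cv2.imwrite("pics/"+out,im[:,:,::-1])
    np.savez("last_%s.npz"%name,im=im,d=d,K=c["intrinsics"],dist=c["dist"],Rw=Rw,tw=tw)
    return im,d
def load(name): return np.load("last_%s.npz"%name)
def rays(L,px):
    u=cv2.undistortPoints(np.array(px,float).reshape(-1,1,2),L["K"],L["dist"]).reshape(-1,2)
    return np.c_[u,np.ones(len(u))]
def at_z(L,px,z):
    r=rays(L,px)@L["Rw"].T; o=L["tw"]
    return o+r*((z-o[2])/r[:,2])[:,None]
def cloud(L):
    h,w=L["d"].shape; g=np.stack(np.meshgrid(np.arange(w),np.arange(h)),-1).reshape(-1,2)
    return ((rays(L,g)*L["d"].reshape(-1,1))@L["Rw"].T+L["tw"]).reshape(h,w,3)
E
python3 - <<'E'
from h import *
for n in("scene","top"): cap(n,n+"0.png"); print(load(n)["tw"])
s=manip.read_state(); print(s["clock"],s["tcp_pos"],s["tcp_rot"],s["ft_force"],manip.nose_length)
E
```

```text
pics
[864.07771442 717.4223305  959.88123648]
[ 126.70734588   52.445662   1740.87604229]
0.1 [173.94185942 547.57081043 245.90868135] [[-9.53000464e-01  3.02967887e-01 -7.57931120e-04]
 [ 3.02968679e-01  9.52999529e-01 -1.36987012e-03]
 [ 3.07281345e-04 -1.53511625e-03 -9.99998774e-01]] [-0.21897292 -0.53218307 -0.01130692] 8.0
```

View pics/top0.png

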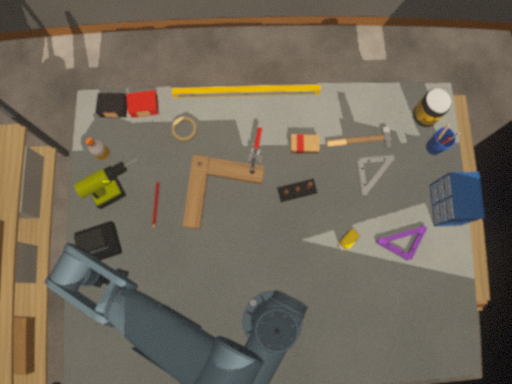

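View pics/scene0.png

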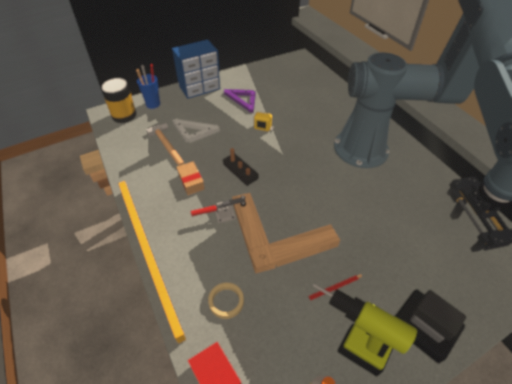

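Top view: frame joint with the hole near (200,163), plate running to the clamp at (257,170), stud down to (192,225), tray at (297,189), aluminium square at (375,172); the purple one is a decoy. Now for positions.

Run:
```python
from h import *
L=load("top"); C=cloud(L); im=L["im"]
P=lambda px,z:print(px,at_z(L,px,z).round(0).tolist())
P([(200,162),(192,157),(208,160),(263,182),(201,226),(184,225)],38)
P([(281,190),(297,189),(312,185)],40)
P([(362,189),(360,158),(393,156)],20)
P([(256,140)],60)
for z0,z1,box in((60,100,(275,320,175,205)),(40,60,(275,320,175,205)),(12,30,(350,400,150,200))):
    u0,u1,v0,v1=box; c=C[v0:v1,u0:u1].reshape(-1,3); m=(c[:,2]>z0)&(c[:,2]<z1); print(m.sum(),c[m].mean(0) if m.any() else 0)
L=load("scene"); C=cloud(L);c=C.reshape(-1,3)
a=im
T=C[140:190,215:265].reshape(-1,3); 
for z0,z1 in((60,90),(40,55),(24,34)):
    m=(T[:,2]>z0)&(T[:,2]<z1); print(z0,m.sum(),T[m].mean(0),T[m].min(0),T[m].max(0))
i=cv2.resize(L["im"][100:290,160:360],None,fx=4,fy=3.1,interpolation=cv2.INTER_CUBIC) if 0 else cv2.resize(L["im"][100:290,160:360],(600,570),interpolation=cv2.INTER_CUBIC)
cv2.imwrite("pics/c.png",i[:,:,::-1])
```

```text
[(200, 162), (192, 157), (208, 160), (263, 182), (201, 226), (184, 225)] [[605.0, 259.0, 38.0], [626.0, 290.0, 38.0], [612.0, 228.0, 38.0], [520.0, 17.0, 38.0], [355.0, 254.0, 38.0], [360.0, 319.0, 38.0]]
[(281, 190), (297, 189), (312, 185)] [[486.0, -51.0, 40.0], [489.0, -112.0, 40.0], [503.0, -170.0, 40.0]]
[(362, 189), (360, 158), (393, 156)] [[487.0, -368.0, 20.0], [613.0, -369.0, 20.0], [619.0, -504.0, 20.0]]
[(256, 140)] [[682.0, 40.0, 60.0]]
21 [ 498.23117135 -152.28952086   78.85579347]
44 [ 486.96288661 -100.84246969   46.49353947]
593 [ 561.94311263 -413.00028534   20.89991004]
60 29 [ 503.51957614 -148.42734826   74.14105552] [ 494.76558921 -159.81591135   60.28717243] [ 508.69725754 -141.37446506   84.07054461]
40 46 [ 491.58140651 -103.30869459   46.96169694] [ 473.97663191 -151.61890357   40.52691347] [509.69198999 -56.46165604  54.90011738]
24 370 [ 492.52498795 -100.05119923   28.96454734] [ 448.4329242  -180.3772698    24.29001779] [532.68315407 -30.90707535  33.91831816]
```

View pics/c.png

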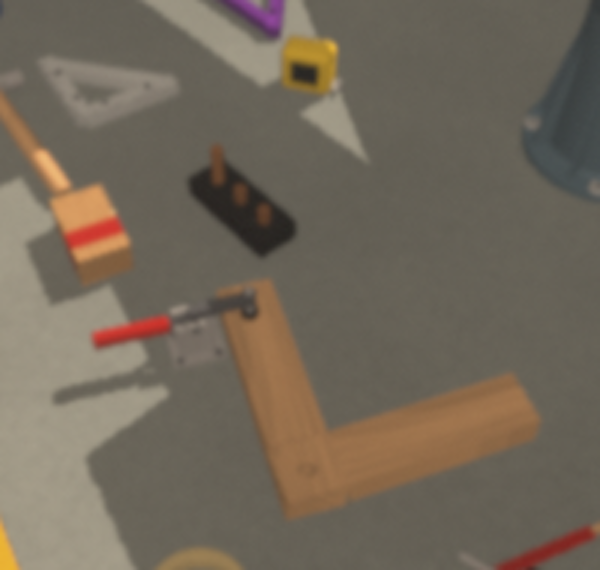

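```bash
cat >> h.py <<'E'
def delta(pos,yaw,s=None):
    """yaw: world angle (deg) of tool y, tool pointing down; -> rotvec, shift in tool axes (from measured pose)"""
    from scipy.spatial.transform import Rotation as Ro
    s=s or manip.read_state(); R=np.array(s["tcp_rot"]); a=np.radians(yaw)
    y=np.array([np.cos(a),np.sin(a),0]); z=np.array([0,0,-1.]); T=np.c_[np.cross(y,z),y,z]
    return Ro.from_matrix(R.T@T).as_rotvec().round(4).tolist(), (R.T@(np.array(pos)-s["tcp_pos"])).round(1).tolist()
E
python3 - <<'E'
from h import *
print(np.array(manip.get_calibration("wrist")["tool_from_camera"]).round(3), np.array(manip.get_calibration("wrist")["intrinsics"]).round(0))
print(delta([440,-120,290],8))
E
```

```text
[[-1.00000e-03 -9.64000e-01 -2.68000e-01  6.76070e+01]
 [ 1.00000e+00 -2.00000e-03  0.00000e+00  9.24000e-01]
 [-1.00000e-03 -2.68000e-01  9.64000e-01 -1.38218e+02]
 [ 0.00000e+00  0.00000e+00  0.00000e+00  1.00000e+00]] [[267.   0. 255.]
 [  0. 267. 195.]
 [  0.   0.   1.]]
([-0.0015, 0.0006, 1.1234], [-455.8, -555.7, -43.4])
```

Request:
drive_tool --plan '[[[0,0,0,0,0,-60,100],[0,0,0,-50,-25,-84,100],[0,0,0,-95,-45,-84,100],[0,0,0,-140,-68,-84,100],[0,0,0,-185,-90,-84,100],[0,0,0,-230,-112,-84,100],[0,0,0,-275,-134,-84,100],[0,0,0,-320,-156,-84,100],[0,0,0,-365,-178,-84,100],[0,0,0,-410,-200,-84,100],[0,0,0,-450,-220,-84,100],[0,0,0,-479,-234,-84,100],[0,0,0,-479,-234,-84,100],[0,0,0,-479,-234,-84,100],[0,0,0,-479,-234,-84,100]]]'

```text
clock: 1.6
tcp_pos: [558.9, 180.7, 330.4]
tcp_rot: [[-0.953, 0.302, -0.001], [0.302, 0.953, 0.0], [0.001, -0.0, -1.0]]
ft_force: [0.5, 0.4, -0.3]
grip_width: 88.2
grip_force: 0.0
```

Run:
```python
from h import *
cap("wrist","w1.png"); s=manip.read_state(); print(s["tcp_pos"],s["clock"],delta([498,-125,250],8))
```

```text
[558.85151769 181.00766126 330.68254146] 1.65 ([-0.0002, -0.0005, 1.1249], [-34.3, -310.1, 80.6])
```

View pics/w1.png

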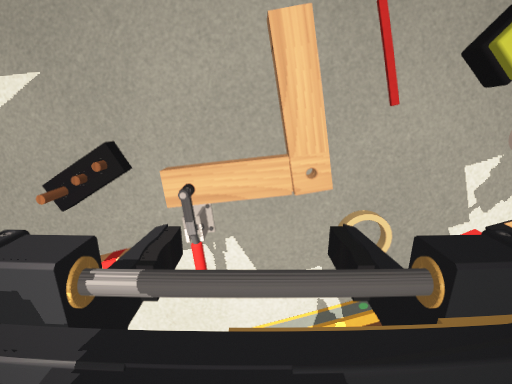

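Wrist view: hole at (311,173), plate inner edge (290,156)–(163,171), stud inner edge (270,12)–(290,156), tray top-left with the long dowel at the outer end (about (40,199) at its tip).

Run:
```python
from h import *
L=load("wrist"); C=cloud(L); im=L["im"]
g=cv2.cvtColor(im,cv2.COLOR_RGB2GRAY)
w=g[163:184,301:323]; _,m=cv2.threshold(w,0,255,cv2.THRESH_BINARY_INV+cv2.THRESH_OTSU)
n,lab,st,ce=cv2.connectedComponentsWithStats(m); print(st,ce+[301,163])
hole=at_z(L,[(311.3,172.8)],38)[0]; print("hole",hole, C[172,318])
# subpixel edges: plate inner (scan columns), stud inner (scan rows) by gray gradient, project at z=38
sat=im[:,:,0].astype(float)-im[:,:,2]
def edge_col(u,v0,v1):
    d=np.diff(sat[v0:v1,u]); i=np.argmax(abs(d)); return (u,v0+i+.5)
def edge_row(v,u0,u1):
    d=np.diff(sat[v,u0:u1]); i=np.argmax(abs(d)); return (u0+i+.5,v)
def fit(px,n):
    X=at_z(L,px,38)[:,:2].astype(np.float32)
    vx,vy,x,y=cv2.fitLine(X,cv2.DIST_HUBER,0,.01,.001).ravel()
    d=np.array([vx,vy]); p=np.array([x,y]); r=(X-p)@[-vy,vx]
    print(n,"dir deg",np.degrees(np.arctan2(vy,vx)),"rms",r.std(),"hole dist",abs((hole[:2]-p)@[-vy,vx]))
fit([edge_col(u,145,185) for u in range(175,283,3)],"plate in")
fit([edge_col(u,185,215) for u in list(range(225,290,3))],"plate out")
fit([edge_row(v,260,300) for v in range(20,146,3)],"stud in")
fit([edge_row(v,305,345) for v in range(20,146,3)],"stud out")
# tray
m=(C[:,:,2]>24)&(C[:,:,2]<34); m[220:]=0; m[:,:]&=(np.arange(512)<140)[None]
pts=C[m][:,:2].astype(np.float32); print("tray",cv2.minAreaRect(pts),m.sum())
```

```text
[[  0   0  22  21 363]
 [  5   5  12  11  99]] [[311.55647383 173.02479339]
 [311.29292929 172.90909091]]
hole [600.76189631 265.65920778  38.        ] [602.42597295 276.2712739   39.52023008]
plate in dir deg 78.79734 rms 7.2253876 hole dist 36.40508138530876
plate out dir deg 78.910286 rms 0.5294423 hole dist 32.43756967826323
stud in dir deg -7.668124 rms 1.6184715 hole dist 32.75850476813647
stud out dir deg -7.6208367 rms 0.45476857 hole dist 32.02840544454344
tray ((491.37310791015625, -107.98662567138672), (57.49702072143555, 146.92750549316406), 12.230120658874512) 2295
```

Request:
drive_tool --plan '[[[0,0,0.14,-5,-45,0,100],[0,0,0.28,-10,-90,10,100],[0,0,0.42,-15,-135,20,100],[0,0,0.56,-20,-180,30,100],[0,0,0.7,-25,-220,40,100],[0,0,0.84,-30,-260,50,100],[0,0,0.98,-34,-290,65,100],[0,0,1.12,-34,-310,80,100],[0,0,1.125,-34,-310,80,100],[0,0,1.125,-34,-310,80,100],[0,0,1.125,-34,-310,80,100]]]'

```text
clock: 2.75
tcp_pos: [498.9, -124.5, 251.7]
tcp_rot: [[-0.142, 0.99, 0.002], [0.99, 0.142, -0.0], [-0.001, 0.001, -1.0]]
ft_force: [-0.8, -0.3, 0.4]
grip_width: 88.0
grip_force: 0.0
```

Run:
```python
from h import *
im,d=cap("wrist","w2.png"); s=manip.read_state(); print(s["tcp_pos"],s["clock"])
L=load("wrist"); C=cloud(L)
m=(C[:,:,2]>62)&(C[:,:,2]<95)&(C[:,:,0]>460)&(C[:,:,0]<540)&(C[:,:,1]>-190)&(C[:,:,1]<-20)
v,u=np.nonzero(m); print(m.sum(),u.min(),u.max(),v.min(),v.max(),C[m].mean(0),np.median(C[m],0))
t=(C[:,:,2]>79); print((m&t).sum(),C[m&t].mean(0) if (m&t).any() else 0)
```

```text
[ 498.97980198 -124.57694279  251.78930049] 2.8
180 246 258 194 210 [ 500.94107629 -150.33856113   80.08793365] [ 500.99596266 -149.56558201   82.57101621]
137 [ 501.10327504 -151.66248679   82.89420815]
```

View pics/w2.png

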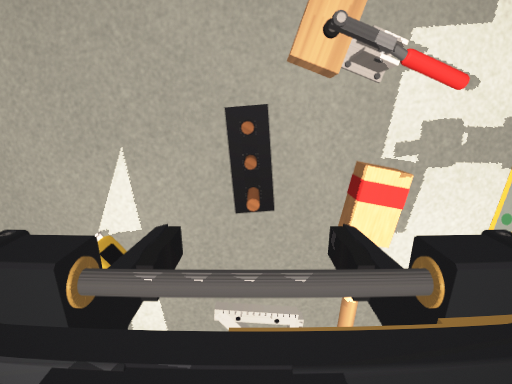

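Dowel tip at pixel (253,203) is the nearest one, top at ≈(501,-152,83). Descend and grasp.

Request:
drive_tool --plan '[[[0,0,0,-15,-1,40,60],[0,0,0,-27,-1.8,80,60],[0,0,0,-27,-1.8,120,60],[0,0,0,-27,-1.8,145,60],[0,0,0,-27,-1.8,165,60],[0,0,0,-27,-1.8,180,60],[0,0,0,-27,-1.8,194,60],[0,0,0,-27,-1.8,194,60],[0,0,0,-27,-1.8,194,60],[0,0,0,-27,-1.8,194,0],[0,0,0,-27,-1.8,194,0],[0,0,0,-27,-1.8,194,0],[0,0,0,-27,-1.8,194,0],[0,0,0,-27,-1.8,194,0],[0,0,0,-27,-1.8,194,0],[0,0,0,-27,-1.8,194,0],[0,0,0,-27,-1.8,194,0]]]'

```text
clock: 4.5
tcp_pos: [500.3, -153.0, 56.9]
tcp_rot: [[-0.138, 0.99, 0.0], [0.99, 0.138, -0.0], [-0.0, 0.0, -1.0]]
ft_force: [-0.3, -0.4, 2.2]
grip_width: 15.1
grip_force: 30.0
```

Run:
```python
from h import *
s=manip.read_state(); print(s["tcp_pos"],s["ft_force"],s["grip_width"],s["grip_force"]); print(np.array(s["tcp_rot"]))
```

```text
[ 500.33970089 -152.97037177   56.91271141] [-0.32591682 -0.42834469  2.19327223] 15.087919872639342 29.996888358145952
[[-1.37555058e-01  9.90494085e-01  2.72305927e-04]
 [ 9.90494086e-01  1.37555122e-01 -2.32380607e-04]
 [-2.67628691e-04  2.37752283e-04 -9.99999936e-01]]
```

Request:
drive_tool --plan '[[[0,0,0,0,0,-20,0],[0,0,0,0,0,-50,0],[0,0,0,0,0,-85,0],[0,0,0,25,10,-115,0],[0,0,0,65,27,-120,0],[0,0,0,105,44,-120,0],[0,0,0,145,61,-120,0],[0,0,0,185,78,-120,0],[0,0,0,225,95,-120,0],[0,0,0,265,112,-120,0],[0,0,0,305,129,-120,0],[0,0,0,340,145,-120,0],[0,0,0,365,157,-110,0],[0,0,0,373,157,-90,0],[0,0,0,375,157,-70,0],[0,0,0,375,157,-55,0],[0,0,0,375,157,-50,0],[0,0,0,375,157,-50,0],[0,0,0,375,157,-50,0],[0,0,0,375,157,-50,0]]]'

```text
clock: 6.5
tcp_pos: [605.0, 240.0, 108.1]
tcp_rot: [[-0.137, 0.991, 0.002], [0.991, 0.137, 0.0], [0.0, 0.002, -1.0]]
ft_force: [-0.5, 0.2, 1.3]
grip_width: 15.2
grip_force: 30.0
```

Run:
```python
from h import *
im,d=cap("wrist","w3.png"); s=manip.read_state(); print(s["tcp_pos"],s["clock"],s["ft_force"],s["grip_width"])
i=cv2.resize(im[100:300,160:360],(600,600),interpolation=cv2.INTER_CUBIC); cv2.imwrite("pics/w3c.png",i[:,:,::-1])
```

```text
[604.96820243 240.06707127 108.01167744] 6.55 [0.13323731 0.6281463  0.6840207 ] 15.029490396899407
```

View pics/w3c.png

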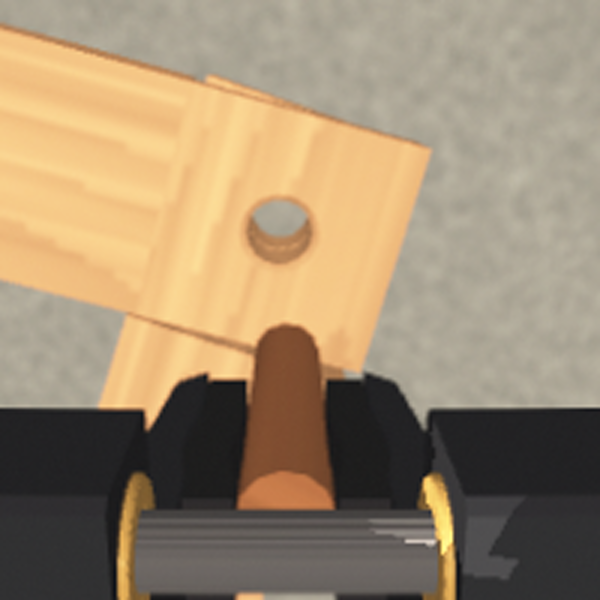

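Run:
```python
from h import *
L=load("wrist"); s=manip.read_state()
hp=(160+280/3-.33,100+230/3-.33); hole=at_z(L,[hp],38.0)[0]; print("hole",hole)
t=s["tcp_pos"]; zf=t[2]-57+8; print("foot z",zf)
def proj(P):
    c=(np.array(P)-L["tw"])@L["Rw"]; return cv2.projectPoints(c.reshape(-1,1,3),np.zeros(3),np.zeros(3),L["K"],L["dist"])[0].reshape(-1,2)
R=np.array(s["tcp_rot"]); a=np.linspace(0,2*np.pi,8,endpoint=False)
P=t+8*np.cos(a)[:,None]*R[:,0]+8*np.sin(a)[:,None]*R[:,1]; P[:,2]=zf
print(((proj(P)-[160,100])*3+1).round(0).tolist())
P[:,2]=zf+75; print("top",((proj(P)-[160,100])*3+1).round(0).tolist())
print(at_z(L,[(160+287/3-.33,100+325/3-.33)],zf), "far edge; expected", t+8*R[:,0])
for zz in (zf,): print("side mid",at_z(L,[(160+287.5/3-.33,100+348/3-.33)],zz))
print(delta([hole[0],hole[1],t[2]],8))
```

```text
hole [601.30296318 266.42017761  38.        ]
foot z 59.01167744139384
[[280.0, 321.0], [303.0, 330.0], [312.0, 352.0], [303.0, 373.0], [280.0, 382.0], [258.0, 373.0], [248.0, 352.0], [257.0, 331.0]]
top [[278.0, 470.0], [314.0, 483.0], [329.0, 515.0], [314.0, 546.0], [279.0, 559.0], [243.0, 546.0], [228.0, 515.0], [242.0, 484.0]]
[[605.70188988 247.302876    59.01167744]] far edge; expected [603.871421   247.9915314  108.01314725]
side mid [[606.64112077 241.37110287  59.01167744]]
([0.0021, -0.0002, -0.0021], [26.6, -0.0, 0.0])
```

Request:
drive_tool --plan '[[[0,0,0,0,-1,8,0],[0,0,0,0,-1.7,16,0],[0,0,0,0,-1.7,16,0],[0,0,0,0,-1.7,16,0],[0,0,0,0,-1.7,16,0]]]'

```text
clock: 7.05
tcp_pos: [602.5, 240.0, 90.7]
tcp_rot: [[-0.138, 0.99, 0.0], [0.99, 0.138, 0.0], [0.0, 0.0, -1.0]]
ft_force: [0.3, -0.1, 0.6]
grip_width: 14.9
grip_force: 30.0
```

Run:
```python
from h import *
im,d=cap("wrist"); s=manip.read_state(); print(s["tcp_pos"],s["clock"],s["ft_force"],s["grip_width"])
L=load("wrist")
i=cv2.resize(im[130:255,185:325],(784,700),interpolation=cv2.INTER_CUBIC)[:600]; cv2.imwrite("pics/w4c.png",i[:,:,::-1])
```

```text
[602.60044029 240.02376737  90.86978695] 7.1 [-0.90654554  0.4276794   0.17924011] 15.266429628518923
```

View pics/w4c.png

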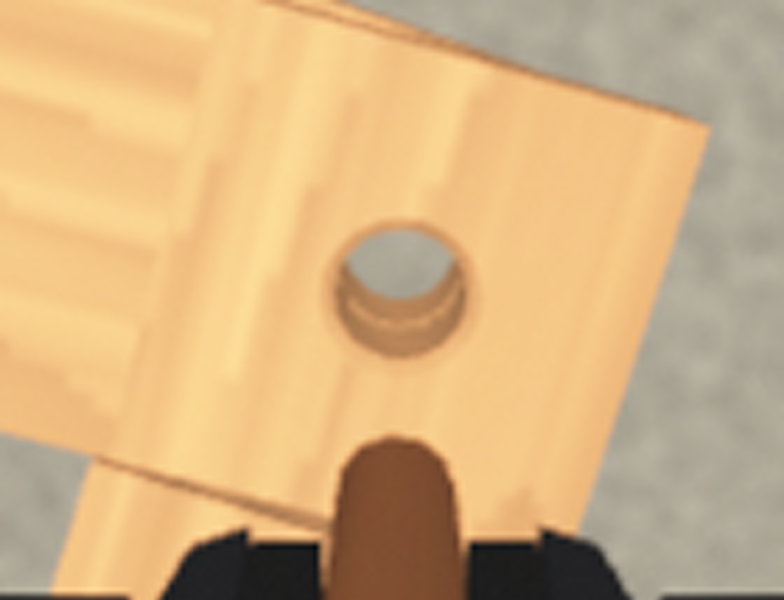

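Run:
```python
from h import *
L=load("wrist"); s=manip.read_state(); t=np.array(s["tcp_pos"]); R=np.array(s["tcp_rot"])
f=lambda x,y:(185+x/5.6-.4,130+y/5.6-.4)
h=at_z(L,[f(400.5,288)],38)[0]; hn,hf=[at_z(L,[f(400.5,v)],38)[0] for v in(360,218)]
for n,p in(("hole",h),("near",hn),("far",hf),("footedge",at_z(L,[f(397,437)],41.9)[0]),("side",at_z(L,[f(397,485)],41.9)[0])): print(n,(R.T@(p-t)).round(2))
```

```text
hole [26.64  2.06 52.87]
near [16.88  2.06 52.87]
far [35.88  2.07 52.87]
footedge [ 7.44  1.57 48.97]
side [ 0.73  1.57 48.97]
```

Hole is at ≈(26.5, +0.5) mm in tool axes from the dowel foot. Move over and begin descending.

Request:
drive_tool --plan '[[[0,0,0,12,0.5,0,0],[0,0,0,24,0.5,0,0],[0,0,0,26.5,0.5,0,0],[0,0,0,26.5,0.5,0,0],[0,0,0,26.5,0.5,0,0],[0,0,0,26.5,0.5,2,0],[0,0,0,26.5,0.5,4,0],[0,0,0,26.5,0.5,6,0],[0,0,0,26.5,0.5,8,0],[0,0,0,26.5,0.5,8,0]]]'

```text
clock: 8.1
tcp_pos: [599.2, 266.0, 82.3]
tcp_rot: [[-0.137, 0.991, -0.0], [0.991, 0.137, -0.0], [-0.0, -0.0, -1.0]]
ft_force: [0.8, -0.1, -1.1]
grip_width: 14.9
grip_force: 30.0
```

Foot ~4 mm in with no contact force; continue.

Request:
drive_tool --plan '[[[0,0,0,0,0,4,0],[0,0,0,0,0,8,0],[0,0,0,0,0,13,0],[0,0,0,0,0,18,0],[0,0,0,0,0,23,0],[0,0,0,0,0,28,0],[0,0,0,0,0,31,0],[0,0,0,0,0,31,0]]]'

```text
clock: 8.9
tcp_pos: [599.3, 266.0, 51.1]
tcp_rot: [[-0.137, 0.991, -0.0], [0.991, 0.137, -0.0], [-0.0, -0.0, -1.0]]
ft_force: [2.2, -2.8, -1.6]
grip_width: 14.9
grip_force: 30.0
```

Nearly home (foot ~2 mm up). Release lets it drop; open, then lift and back off.

Request:
drive_tool --plan '[[[0,0,0,0,0,1,0],[0,0,0,0,0,1,40],[0,0,0,0,0,1,40],[0,0,0,0,0,1,40],[0,0,0,0,0,1,40],[0,0,0,0,0,1,40],[0,0,0,0,0,-20,40],[0,0,0,0,0,-50,40],[0,0,0,0,0,-90,40],[0,0,0,-35,0,-110,40],[0,0,0,-70,0,-130,40],[0,0,0,-70,0,-130,40],[0,0,0,-70,0,-130,40]]]'

```text
clock: 10.2
tcp_pos: [609.3, 196.5, 182.3]
tcp_rot: [[-0.136, 0.991, 0.001], [0.991, 0.136, 0.001], [0.0, 0.001, -1.0]]
ft_force: [-0.9, 0.5, -0.1]
grip_width: 35.0
grip_force: 0.0
```

Run:
```python
from h import *
im,d=cap("wrist","w5.png"); s=manip.read_state(); print(s["tcp_pos"],s["clock"],s["grip_width"])
L=load("wrist"); C=cloud(L)
m=(abs(C[:,:,0]-600)<25)&(abs(C[:,:,1]-266)<25)&(C[:,:,2]>60); print(m.sum(),C[m].max(0),np.median(C[m],0))
print(delta([470,-400,260],33))
```

```text
[608.54341809 197.12405097 181.26641712] 10.25 35.22390697840778
6270 [608.05367544 272.82106182 320.53597179] [600.93360105 264.82731454 320.53597179]
([-0.0006, -0.0006, -0.4386], [-572.5, -219.1, -78.9])
```

Run:
```python
from h import *
L=load("wrist"); C=cloud(L)
m=(abs(C[:,:,0]-600)<25)&(abs(C[:,:,1]-266)<25)&(C[:,:,2]>60)&(L["d"]>0); print(m.sum()); 
if m.any(): print(C[m].max(0),np.median(C[m],0))
```

```text
248
[608.05367544 272.82106182  77.46798573] [600.64681582 265.00799749  75.33724537]
```

Dowel top at 75 mm: home. On to the square.

Request:
drive_tool --plan '[[[0,0,0,-30,0,-30,60],[0,0,0,-75,-5,-50,60],[0,0,-0.05,-120,-15,-70,60],[0,0,-0.1,-165,-25,-90,60],[0,0,-0.15,-212,-37,-99,60],[0,0,-0.2,-258,-49,-99,60],[0,0,-0.26,-304,-61,-99,60],[0,0,-0.32,-350,-73,-99,60],[0,0,-0.38,-396,-85,-99,60],[0,0,-0.44,-442,-97,-99,60],[0,0,-0.5,-488,-109,-99,60],[0,0,-0.56,-534,-121,-99,60],[0,0,-0.62,-580,-133,-99,60],[0,0,-0.646,-620,-141,-99,60],[0,0,-0.646,-620,-141,-99,60],[0,0,-0.646,-620,-141,-99,60],[0,0,-0.646,-620,-141,-99,60],[0,0,-0.646,-620,-141,-99,60]]]'

```text
clock: 12.05
tcp_pos: [555.4, -434.6, 280.5]
tcp_rot: [[-0.708, 0.707, -0.0], [0.707, 0.708, 0.001], [0.001, 0.0, -1.0]]
ft_force: [-1.0, -0.2, -1.2]
grip_width: 52.8
grip_force: 0.0
```

Run:
```python
from h import *
im,d=cap("wrist","w6.png"); s=manip.read_state(); print(s["tcp_pos"],s["clock"],s["grip_width"])
L=load("wrist"); C=cloud(L)
m=(C[:,:,2]>12)&(C[:,:,2]<28)&(L["d"]>0)&(C[:,:,0]>450)&(C[:,:,0]<660)&(C[:,:,1]<-330)&(C[:,:,1]>-540)
print(m.sum(),C[m].mean(0),C[m].min(0),C[m].max(0))
```

```text
[ 555.3481313  -434.81619759  280.80725285] 12.1 52.91887616524941
4128 [ 562.09863351 -409.36758209   20.19709479] [ 466.96762138 -502.06676308   12.02426499] [ 659.66591188 -353.10839567   27.94921065]
```

View pics/w6.png

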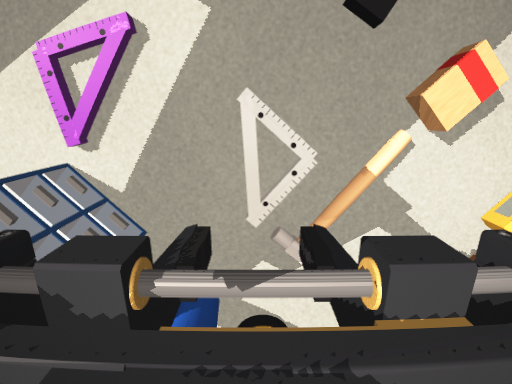

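Run:
```python
from h import *
L=load("wrist"); C=cloud(L)
m=((C[:,:,2]>12)&(C[:,:,2]<27)&(L["d"]>0)).astype(np.uint8); m[:80]=0;m[232:]=0;m[:,:230]=0;m[:,330:]=0
n,lab,st,ce=cv2.connectedComponentsWithStats(m,connectivity=4); k=lab[155,250] or 1+np.argmax(st[1:,4]); print(st)
im=L["im"].astype(int); sat=im.max(2)-im.min(2)
v,u=np.nonzero(lab==k)
X=at_z(L,np.c_[u,v],20)[:,:2].astype(np.float32)
# robust to hammer contact: hull triangle
a,t=cv2.minEnclosingTriangle(X.reshape(-1,1,2)); t=t.reshape(3,2); print(t)
for i in range(3): print("side",np.linalg.norm(t[i]-t[i-1]),"dir",np.degrees(np.arctan2(*(t[i-1]-t[i])[::-1])),i)
print(at_z(L,[(317,157),(246,90),(254,226),(251,158)],20).round(1))
big=cv2.resize(im[80:250,220:340].astype(np.uint8),(420,595),interpolation=cv2.INTER_CUBIC); cv2.imwrite("pics/w6c.png",big[:,:,::-1])
```

```text
[[     0      0    512    384 192298]
 [   237     87     80    140   4044]
 [   310    204     20     25    232]
 [   275    227     11      5     34]]
[[ 445.82217 -361.00873]
 [ 615.3174  -352.0699 ]
 [ 625.5922  -522.638  ]]
side 241.74634 dir -41.95836 0
side 169.73074 dir -176.98112 1
side 170.8773 dir 93.447266 2
[[ 610.5 -356.    20. ]
 [ 469.  -363.7   20. ]
 [ 621.8 -501.    20. ]
 [ 541.7 -427.    20. ]]
```

View pics/w6c.png

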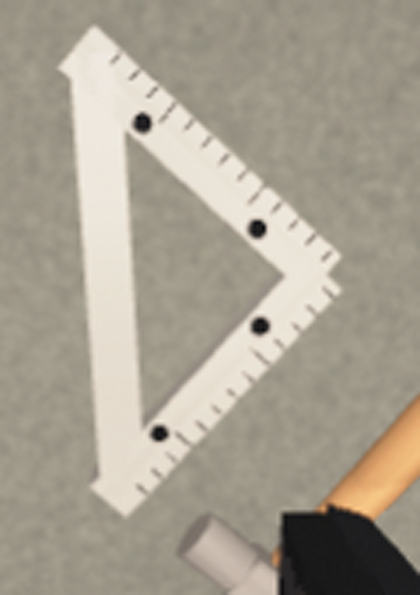

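Run:
```python
from h import *
print(delta([543,-433,10.5],48.2)); L=load("wrist"); print(at_z(L,[(285,232),(300,240)],20))
```

```text
([0.0002, -0.0002, -0.0552], [10.0, -7.5, 270.3])
[[ 664.659807   -473.08034345   20.        ]
 [ 692.36539054 -465.47466284   20.        ]]
```

Request:
drive_tool --plan '[[[0,0,-0.055,5,-4,45,70],[0,0,-0.055,10,-7.5,90,70],[0,0,-0.055,10,-7.5,135,70],[0,0,-0.055,10,-7.5,180,70],[0,0,-0.055,10,-7.5,215,70],[0,0,-0.055,10,-7.5,240,70],[0,0,-0.055,10,-7.5,255,70],[0,0,-0.055,10,-7.5,265,70],[0,0,-0.055,10,-7.5,269.5,70],[0,0,-0.055,10,-7.5,269.5,70],[0,0,-0.055,10,-7.5,269.5,0],[0,0,-0.055,10,-7.5,269.5,0],[0,0,-0.055,10,-7.5,269.5,0],[0,0,-0.055,10,-7.5,269.5,0],[0,0,-0.055,10,-7.5,269.5,0],[0,0,-0.055,10,-7.5,269.5,0],[0,0,-0.055,10,-7.5,269.5,0],[0,0,-0.055,10,-7.5,269.5,0]]]'

```text
clock: 13.9
tcp_pos: [542.6, -434.6, 11.5]
tcp_rot: [[-0.744, 0.668, 0.001], [0.668, 0.744, 0.0], [-0.0, 0.0, -1.0]]
ft_force: [1.4, 2.6, 3.5]
grip_width: 19.7
grip_force: 30.0
```

Run:
```python
from h import *
s=manip.read_state(); print(s["tcp_pos"],s["ft_force"],s["ft_torque"],s["grip_width"],s["grip_force"],delta([436,156,110],33.9))
```

```text
[ 542.57775335 -434.58826853   11.52821491] [1.39145686 2.64136742 3.49582527] [ 0.38634653 -0.20932437  0.00138354] 19.68826691865112 29.99883860349655 ([0.0005, 0.0003, 0.2475], [473.8, 368.3, -98.5])
```

Request:
drive_tool --plan '[[[0,0,0,0,0,-8,0],[0,0,0,0,0,-25,0],[0,0,0,0,0,-50,0],[0,0,0,0,0,-75,0],[0,0,0,0,0,-95,0],[0,0,0,10,8,-105,0],[0,0,0.02,35,27,-105,0],[0,0,0.05,65,51,-105,0],[0,0,0.08,100,78,-105,0],[0,0,0.11,135,105,-105,0],[0,0,0.14,170,132,-105,0],[0,0,0.17,205,159,-105,0],[0,0,0.2,240,187,-105,0],[0,0,0.23,275,214,-105,0],[0,0,0.2475,310,241,-105,0],[0,0,0.2475,345,268,-105,0],[0,0,0.2475,380,296,-105,0],[0,0,0.2475,415,323,-105,0],[0,0,0.2475,445,346,-105,0],[0,0,0.2475,465,361,-105,0]]]'

```text
clock: 15.9
tcp_pos: [436.8, 146.5, 117.3]
tcp_rot: [[-0.559, 0.829, 0.001], [0.829, 0.559, 0.0], [-0.001, 0.001, -1.0]]
ft_force: [0.8, -0.5, -3.2]
grip_width: 19.8
grip_force: 30.0
```

Run:
```python
from h import *
im,d=cap("wrist","w7.png"); s=manip.read_state(); print(s["tcp_pos"],s["clock"],s["ft_force"],s["grip_width"])
print(delta([436,156,13],33.9))
```

```text
[436.01071159 148.69375604 117.19587116] 15.95 [-0.93380976  1.49350751 -2.55163402] 19.839551039215003
([0.0013, -0.0013, 0.0019], [5.9, 3.9, 104.2])
```

View pics/w7.png

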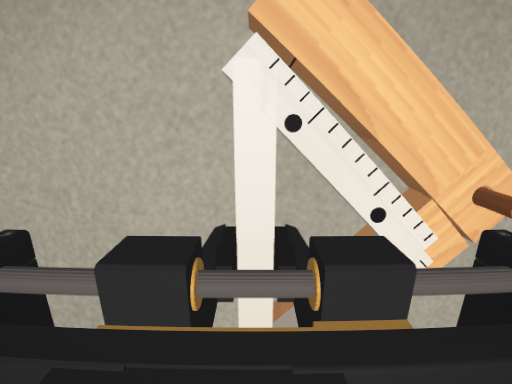

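Run:
```python
from h import *
L=load("wrist"); s=manip.read_state(); t=np.array(s["tcp_pos"]);R=np.array(s["tcp_rot"])
g=L["im"].astype(int); sat=g[:,:,0]-g[:,:,2]
px=[]
for v in range(60,215,4):
    uc=int(258+(v-33)*(437-258)/(238-33)); r=sat[v,uc-14:uc+15]; i=np.argmax(np.diff(r)); px.append((uc-14+i+.5,v))
T=(at_z(L,px,t[2]+8.6)-t)@R
l=cv2.fitLine(T[:,:2].astype(np.float32),cv2.DIST_HUBER,0,.01,.001).ravel()
print("leg dir deg in tool",np.degrees(np.arctan2(l[1],l[0])),"dist from tcp",abs(l[2]*l[1]-l[3]*l[0]))
print("tip",(at_z(L,[(258,33),(223,71)],t[2]+8.6)-t)@R)
q=at_z(L,[(237,90),(235,215),(273,120),(275,220)],t[2]+8.6); Q=(q-t)@R; print("bar",Q.round(1))
```

```text
leg dir deg in tool -44.27595 dist from tcp 75.8081
tip [[104.0560833    2.26522018  -8.46093833]
 [ 88.35662511 -13.53804575  -8.50212006]]
bar [[80.1 -7.3 -8.5]
 [19.5 -9.5 -8.6]
 [66.7  9.3 -8.5]
 [16.7 11.1 -8.6]]
```

Request:
drive_tool --plan '[[[0,0,0.002,3,2,20,0],[0,0,0.002,6,4,45,0],[0,0,0.002,6,4,70,0],[0,0,0.002,6,4,88,0],[0,0,0.002,6,4,98,0],[0,0,0.002,6,4,103,0],[0,0,0.002,6,4,105.5,0],[0,0,0.002,6,4,105.5,0],[0,0,0.002,6,4,105.5,0]]]'

```text
clock: 16.85
tcp_pos: [438.4, 151.7, 11.6]
tcp_rot: [[-0.556, 0.831, 0.002], [0.831, 0.556, 0.0], [-0.001, 0.002, -1.0]]
ft_force: [-0.5, 0.3, -3.0]
grip_width: 19.9
grip_force: 30.0
```

Run:
```python
from h import *
s=manip.read_state(); print(s["tcp_pos"],s["ft_force"],s["ft_torque"],delta([473.3,181.3,11.5],33.9))
```

```text
[438.36456857 151.71831462  11.60588557] [-0.5453632   0.31194631 -2.99023161] [-0.086017    0.07573397 -0.03419052] ([0.0017, 0.001, -0.0022], [5.2, 45.5, 0.2])
```

Request:
drive_tool --plan '[[[0,0,-0.002,-6,6,0.4,0],[0,0,-0.002,-13,13,0.4,0],[0,0,-0.002,-17,17,0.4,0],[0,0,-0.002,-11,23,0.4,0],[0,0,-0.002,-6,28,0.4,0],[0,0,-0.002,-3,31,0.4,0],[0,0,-0.002,-3,31,0.4,0],[0,0,-0.002,-3,31,0.4,0]]]'

```text
clock: 17.65
tcp_pos: [466.4, 166.7, 11.4]
tcp_rot: [[-0.558, 0.83, 0.003], [0.83, 0.558, 0.0], [-0.001, 0.003, -1.0]]
ft_force: [-0.2, 0.1, 4.8]
grip_width: 19.3
grip_force: 30.0
```

```bash
cat > st.py <<'E'
from h import *
s=manip.read_state(); R=np.array(s["tcp_rot"]); a=np.radians(168.9)
ex=np.array([np.cos(a),np.sin(a),0]); ey=np.array([-ex[1],ex[0],0])
d=np.array(s["tcp_pos"])-[473.3,181.3,11.5]; F=np.array(s["ft_force"])
print("clock",s["clock"],"off ex,ey,z",(d@ex).round(2),(d@ey).round(2),d[2].round(2),"F ex,ey,z",(F@ex).round(1),(F@ey).round(1),F[2].round(1),"Tz",np.round(s["ft_torque"],2),"yaw",np.degrees(np.arctan2(R[1,1],R[0,1])).round(2))
E
python3 st.py
```

```text
clock 17.65 off ex,ey,z 3.93 15.6 -0.11 F ex,ey,z 0.2 -0.1 4.8 Tz [-0.12  0.14  0.05] yaw 33.9
```

Request:
drive_tool --plan '[[[0,0,0,0,3,0,0],[0,0,0,1.5,4.5,0,0],[0,0,0,3,6,0,0],[0,0,0,4,7,0,0],[0,0,0,5,8,0,0],[0,0,0,5,8,0,0]]]'

```text
clock: 18.25
tcp_pos: [469.8, 173.3, 11.4]
tcp_rot: [[-0.559, 0.829, 0.001], [0.829, 0.559, -0.003], [-0.003, -0.001, -1.0]]
ft_force: [-1.7, -11.0, 9.6]
grip_width: 20.0
grip_force: 30.2
```

```bash
python3 st.py
```

```text
clock 18.25 off ex,ey,z 1.94 8.51 -0.14 F ex,ey,z -0.4 11.2 9.6 Tz [-1.89  0.46  0.53] yaw 34.02
```

Request:
drive_tool --plan '[[[0,0,0,1,1,-0.3,0],[0,0,0,2,2,-0.5,0],[0,0,0,3,3,-0.5,0],[0,0,0,4,4,-0.5,0],[0,0,0,4,4,-0.5,0]]]'

```text
clock: 18.75
tcp_pos: [469.6, 178.1, 11.4]
tcp_rot: [[-0.56, 0.829, -0.001], [0.829, 0.56, -0.005], [-0.003, -0.004, -1.0]]
ft_force: [-5.1, -16.6, 10.5]
grip_width: 20.1
grip_force: 30.2
```

```bash
python3 st.py
```

```text
clock 18.75 off ex,ey,z 2.98 3.86 -0.14 F ex,ey,z 1.8 17.3 10.5 Tz [-2.56  0.8   0.54] yaw 34.03
```

Request:
drive_tool --plan '[[[0,0,0,-0.7,0.7,-0.3,0],[0,0,0,-1.4,1.4,-0.3,0],[0,0,0,-1.4,2.8,-0.3,0],[0,0,0,-1.4,3.8,-0.3,0],[0,0,0,-1.4,3.8,-0.3,0]]]'

```text
clock: 19.25
tcp_pos: [469.7, 178.1, 11.2]
tcp_rot: [[-0.56, 0.828, -0.01], [0.829, 0.56, -0.007], [-0.0, -0.012, -1.0]]
ft_force: [-17.5, -21.5, 25.8]
grip_width: 20.2
grip_force: 30.2
```

```bash
python3 st.py
```

```text
clock 19.25 off ex,ey,z 2.92 3.87 -0.28 F ex,ey,z 13.0 24.4 25.8 Tz [-3.42  2.83  0.35] yaw 34.05
```

```bash
cat > an.py <<'E'
from h import *
cap("wrist"); L=load("wrist"); C=cloud(L); s=manip.read_state(); t=np.array(s["tcp_pos"])
a=np.radians(168.9); ex=np.array([np.cos(a),np.sin(a)]); ey=np.array([-ex[1],ex[0]]); H=np.array([599.4,266.0])
im=L["im"].astype(np.float32); sat=im[:,:,0]-im[:,:,2]
def proj(P):
    c=(np.array(P)-L["tw"])@L["Rw"]; return cv2.projectPoints(c.reshape(-1,1,3),np.zeros(3),np.zeros(3),L["K"],L["dist"])[0].reshape(-1,2)
def prof(px,sm=1): return cv2.remap(cv2.GaussianBlur(sat,(3,3),0),np.float32(px[:,0]).reshape(1,-1),np.float32(px[:,1]).reshape(1,-1),cv2.INTER_LINEAR).ravel()
def line(name,along,across0,across1,z,axis,sign):
    out=[]
    c=np.arange(across0,across1,.25)
    for q in along:
        xy=[H+(q*ex+k*ey if axis=='x' else k*ex+q*ey) for k in c]
        p=proj(np.c_[xy,np.full(len(c),z)])
        if p.min()<2 or p[:,0].max()>509 or p[:,1].max()>225: continue
        d=np.diff(prof(p))*sign; i=np.argmax(d); 
        if d[i]>2: out.append((q,c[i]+.12))
    out=np.float32(out)
    if len(out)<5: print(name,"few",len(out)); return
    l=cv2.fitLine(out,cv2.DIST_HUBER,0,.01,.001).ravel(); m=l[1]/l[0]
    b=l[3]-m*l[2]; print(name,"n",len(out),"slope rad",round(float(m),4),"offset@0",round(float(b),2),"@110",round(float(b+110*m),2),"rms",round(float(np.std(out[:,1]-m*out[:,0]-b)),2))
A=np.arange(50,240,4)
line("stud outer top y(x)",A,-50,-15,38,'x',1)
line("stud inner top y(x)",A,22,48,38,'x',-1)
line("square leg outer y(x)",np.arange(55,170,4),22,46,20,'x',-1)
line("plate inner top x(y)",np.arange(45,170,4),22,46,38,'y',-1)
line("plate outer top x(y)",np.arange(-20,170,4),-50,-15,38,'y',1)
E
python3 an.py; python3 st.py
```

```text
stud outer top y(x) few 0
stud inner top y(x) n 25 slope rad 0.0178 offset@0 36.04 @110 37.99 rms 1.29
square leg outer y(x) n 25 slope rad 0.0172 offset@0 32.58 @110 34.47 rms 1.9
plate inner top x(y) few 0
plate outer top x(y) few 0
clock 19.3 off ex,ey,z 2.93 3.85 -0.27 F ex,ey,z 13.1 25.1 25.6 Tz [-3.46  2.82  0.32] yaw 34.05
```

Square is flush on the stud with ≈0.018 rad lean left, y-leg tip touching the plate. Push further, easing the downward load.

Request:
drive_tool --plan '[[[0,0,0.005,0.5,1,-0.8,0],[0,0,0.01,1,2,-1.5,0],[0,0,0.015,1,3,-1.5,0],[0,0,0.015,1,4,-1.5,0],[0,0,0.015,1,4,-1.5,0]]]'

```text
clock: 19.8
tcp_pos: [469.9, 179.8, 11.2]
tcp_rot: [[-0.548, 0.836, -0.016], [0.837, 0.548, -0.009], [0.001, -0.018, -1.0]]
ft_force: [-21.3, -28.2, 21.2]
grip_width: 19.9
grip_force: 30.2
```

```bash
python3 st.py; python3 an.py
```

```text
clock 19.8 off ex,ey,z 3.09 2.12 -0.3 F ex,ey,z 15.5 31.7 21.2 Tz [-4.37  3.29  0.33] yaw 33.22
stud outer top y(x) few 0
stud inner top y(x) n 25 slope rad 0.0183 offset@0 33.31 @110 35.32 rms 1.4
square leg outer y(x) n 25 slope rad 0.0034 offset@0 32.33 @110 32.71 rms 1.66
plate inner top x(y) few 0
plate outer top x(y) few 0
```

```bash
cat > sc.py <<'E'
import sys; from h import *
if len(sys.argv)>1: cap("scene")
L=load("scene")
a=np.radians(168.9); ex=np.array([np.cos(a),np.sin(a)]); ey=np.array([-ex[1],ex[0]]); H=np.array([599.4,266.0])
im=L["im"].astype(np.float32); sat=cv2.GaussianBlur(im[:,:,0]-im[:,:,2],(3,3),0)
def proj(P):
    c=(np.array(P)-L["tw"])@L["Rw"]; return cv2.projectPoints(c.reshape(-1,1,3),np.zeros(3),np.zeros(3),L["K"],L["dist"])[0].reshape(-1,2)
def line(along,axis,z,lo,hi,sign):
    out=[];c=np.arange(lo,hi,.2)
    for q in along:
        xy=[H+(q*ex+k*ey if axis=='x' else k*ex+q*ey) for k in c]
        p=proj(np.c_[xy,np.full(len(c),z)]).astype(np.float32)
        r=cv2.remap(sat,p[:,:1].T.copy(),p[:,1:].T.copy(),cv2.INTER_LINEAR).ravel()
        d=np.gradient(r)*sign; w=np.clip(d,0,None)*(abs(np.arange(len(d))-np.argmax(d))<25); 
        if d.max()>.3: out.append((q,(w*c).sum()/w.sum()))
    o=np.float32(out); l=cv2.fitLine(o,cv2.DIST_HUBER,0,.01,.001).ravel(); m=l[1]/l[0]; b=l[3]-m*l[2]
    print(axis,len(o),"slope",round(float(m),4),"off",round(float(b),2),"rms",round(float(np.std(o[:,1]-m*o[:,0]-b)),2)); return m
ms=line(np.arange(10,236,4),'x',0,-55,-15,1)
mp=line(np.arange(-20,160,4),'y',0,-55,-15,1)
print("lean (stud slope + plate slope)",ms+mp)
E
python3 sc.py; python3 sc.py new; python3 st.py
```

```text
x 57 slope 0.0663 off -33.9 rms 0.51
y 45 slope 0.0004 off -30.25 rms 0.81
lean (stud slope + plate slope) 0.066734135
x 57 slope 0.0056 off -33.37 rms 0.46
y 45 slope -0.0003 off -30.25 rms 0.78
lean (stud slope + plate slope) 0.0053555067
clock 19.9 off ex,ey,z 3.11 2.12 -0.32 F ex,ey,z 14.4 30.6 19.9 Tz [-4.44  3.24  0.32] yaw 33.21
```

```bash
cat > lsd.py <<'E'
from h import *
cap("wrist"); L=load("wrist"); g=cv2.cvtColor(L["im"],cv2.COLOR_RGB2GRAY)
a=np.radians(168.9); ex=np.array([np.cos(a),np.sin(a)]); ey=np.array([-ex[1],ex[0]]); H=np.array([599.4,266.0])
for x0,y0,x1,y1 in cv2.createLineSegmentDetector().detect(g)[0].reshape(-1,4):
    if np.hypot(x1-x0,y1-y0)<45 or max(y0,y1)>260: continue
    r=[]
    for z in(20,38):
        p=at_z(L,[(x0,y0),(x1,y1)],z)[:,:2]-H; q=np.c_[p@ex,p@ey]; d=q[1]-q[0]
        r.append((round(float((np.degrees(np.arctan2(d[1],d[0]))+22.5)%180-22.5),2),q.round(1).tolist()))
    print(np.round([x0,y0,x1,y1]).astype(int).tolist(),"z20",r[0],"z38",r[1])
E
python3 lsd.py
```

```text
[127, 235, 199, 236] z20 (44.71, [[165.6, 149.7], [137.6, 121.9]]) z38 (44.71, [[164.2, 136.9], [140.1, 113.0]])
[311, 236, 368, 235] z20 (44.72, [[95.8, 80.6], [74.2, 59.2]]) z38 (44.72, [[104.1, 77.5], [85.5, 59.1]])
[320, 103, 253, 32] z20 (0.21, [[141.6, 32.7], [184.5, 32.9]]) z38 (0.21, [[143.6, 36.2], [180.5, 36.4]])
[440, 236, 320, 103] z20 (0.22, [[45.6, 32.2], [141.2, 32.6]]) z38 (0.22, [[60.9, 35.8], [143.2, 36.1]])
[251, 32, 218, 69] z20 (90.07, [[185.3, 33.3], [185.3, 54.7]]) z38 (90.07, [[181.2, 36.8], [181.1, 55.1]])
[244, 35, 209, 0] z20 (0.12, [[186.6, 36.3], [207.2, 36.4]]) z38 (0.12, [[182.3, 39.4], [200.0, 39.4]])
[236, 0, 389, 166] z20 (0.22, [[198.6, 28.7], [95.5, 28.3]]) z38 (0.22, [[192.6, 32.8], [103.8, 32.4]])
[275, 127, 379, 233] z20 (0.17, [[148.9, 54.7], [70.9, 54.5]]) z38 (0.17, [[149.8, 55.2], [82.6, 55.0]])
[511, 55, 473, 0] z20 (0.08, [[94.4, -46.0], [125.9, -46.0]]) z38 (0.08, [[102.9, -31.5], [130.0, -31.5]])
```

Leg and stud are parallel (0.21°/0.22°). Now test the plate contact by pushing towards the plate.

Request:
drive_tool --plan '[[[0,0,0,-1,1,-0.8,0],[0,0,0,-2,2,-1.5,0],[0,0,0,-3,3,-1.5,0],[0,0,0,-3,3,-1.5,0]]]'

```text
clock: 20.35
tcp_pos: [471.6, 180.1, 11.2]
tcp_rot: [[-0.547, 0.837, -0.02], [0.837, 0.547, -0.007], [0.005, -0.021, -1.0]]
ft_force: [-24.5, -20.5, 13.6]
grip_width: 19.7
grip_force: 30.1
```

```bash
python3 st.py; python3 lsd.py | grep -E "z20 \((0|-0|90|89|1|-1)\." ; python3 sc.py new
```

```text
clock 20.35 off ex,ey,z 1.45 1.55 -0.32 F ex,ey,z 20.1 24.8 13.6 Tz [-3.13  3.43  0.19] yaw 33.16
[396, 186, 283, 62] z20 (-0.11, [[83.0, 31.9], [164.5, 31.7]]) z38 (-0.11, [[92.7, 35.4], [162.9, 35.3]])
[441, 238, 396, 187] z20 (-0.09, [[42.9, 32.2], [82.9, 32.1]]) z38 (-0.09, [[58.2, 35.7], [92.6, 35.6]])
[252, 31, 219, 69] z20 (89.78, [[183.2, 31.9], [183.3, 53.6]]) z38 (89.78, [[179.1, 35.4], [179.1, 54.2]])
[238, 1, 382, 157] z20 (-0.11, [[196.2, 27.5], [99.7, 27.7]]) z38 (-0.11, [[190.2, 31.7], [107.1, 31.9]])
[275, 126, 375, 230] z20 (-0.13, [[147.1, 53.9], [72.3, 54.1]]) z38 (-0.13, [[147.9, 54.4], [83.5, 54.5]])
[511, 55, 473, 0] z20 (-0.2, [[92.8, -46.6], [124.0, -46.7]]) z38 (-0.2, [[101.2, -32.1], [128.0, -32.2]])
x 57 slope -0.002 off -33.08 rms 0.47
y 45 slope 0.0003 off -30.24 rms 0.73
lean (stud slope + plate slope) -0.0017230879
```

Request:
drive_tool --plan '[[[0,0,0,-1,0.5,-0.3,0],[0,0,0,-2,1,-0.5,0],[0,0,0,-2.8,1.4,-0.5,0],[0,0,0,-2.8,1.4,-0.5,0]]]'

```text
clock: 20.85
tcp_pos: [474.2, 179.7, 11.3]
tcp_rot: [[-0.546, 0.837, -0.02], [0.838, 0.546, -0.005], [0.006, -0.019, -1.0]]
ft_force: [-21.8, -13.5, 6.2]
grip_width: 19.9
grip_force: 30.0
```

```bash
python3 st.py; python3 lsd.py | grep -E "z20 \((0|-0|90|89|1|-1)\." ; python3 sc.py new
```

```text
clock 20.85 off ex,ey,z -1.19 1.43 -0.25 F ex,ey,z 18.8 17.5 6.2 Tz [-2.    3.15  0.12] yaw 33.12
[364, 151, 254, 32] z20 (-0.24, [[105.4, 31.6], [179.8, 31.3]]) z38 (-0.24, [[111.7, 35.2], [175.7, 35.0]])
[440, 237, 365, 151] z20 (-0.27, [[40.6, 32.0], [105.0, 31.7]]) z38 (-0.27, [[55.8, 35.6], [111.3, 35.3]])
[253, 31, 219, 69] z20 (89.79, [[180.5, 31.7], [180.5, 53.5]]) z38 (89.79, [[176.3, 35.3], [176.4, 54.1]])
[238, 0, 377, 151] z20 (-0.26, [[193.9, 27.1], [101.0, 27.5]]) z38 (-0.26, [[187.9, 31.3], [107.9, 31.7]])
[276, 127, 373, 228] z20 (-0.31, [[144.0, 53.6], [71.0, 54.0]]) z38 (-0.31, [[144.9, 54.2], [82.0, 54.5]])
[511, 55, 472, 0] z20 (-0.23, [[89.6, -46.9], [121.5, -47.0]]) z38 (-0.23, [[98.0, -32.4], [125.5, -32.5]])
x 57 slope -0.0041 off -33.03 rms 0.43
y 45 slope 0.0026 off -30.42 rms 0.75
lean (stud slope + plate slope) -0.001518958
```

Request:
drive_tool --plan '[[[0,0,0,-0.9,0.6,0,0],[0,0,0,-1.7,1.2,0,0],[0,0,0,-2.5,1.8,0,0],[0,0,0,-2.5,1.8,0,0]]]'

```text
clock: 21.35
tcp_pos: [474.3, 179.6, 11.2]
tcp_rot: [[-0.546, 0.837, -0.026], [0.838, 0.546, -0.004], [0.01, -0.024, -1.0]]
ft_force: [-32.7, -8.5, 17.0]
grip_width: 19.8
grip_force: 30.1
```

```bash
python3 st.py; python3 lsd.py | grep -E "z20 \((0|-0|90|89|1|-1)\." ; python3 sc.py new
```

```text
clock 21.35 off ex,ey,z -1.28 1.47 -0.35 F ex,ey,z 30.4 14.6 17.0 Tz [-1.33  4.74  0.01] yaw 33.13
[413, 205, 323, 105] z20 (-0.25, [[66.3, 31.8], [135.3, 31.5]]) z38 (-0.25, [[77.8, 35.4], [137.3, 35.2]])
[322, 104, 254, 31] z20 (-0.25, [[135.7, 31.6], [180.1, 31.4]]) z38 (-0.25, [[137.7, 35.2], [175.9, 35.0]])
[253, 31, 219, 69] z20 (89.83, [[180.4, 31.7], [180.5, 53.5]]) z38 (89.83, [[176.2, 35.3], [176.2, 54.1]])
[237, 0, 291, 58] z20 (-0.2, [[194.4, 27.3], [160.4, 27.4]]) z38 (-0.2, [[188.2, 31.5], [158.9, 31.6]])
[275, 125, 379, 233] z20 (-0.28, [[144.7, 53.6], [66.5, 54.0]]) z38 (-0.28, [[145.4, 54.1], [78.0, 54.5]])
[511, 54, 473, 0] z20 (-0.27, [[90.0, -46.9], [121.0, -47.0]]) z38 (-0.27, [[98.2, -32.4], [125.0, -32.5]])
x 57 slope -0.0027 off -33.26 rms 0.48
y 45 slope 0.0021 off -30.35 rms 0.71
lean (stud slope + plate slope) -0.00063440646
```

Solid against the plate now (30 N, no motion). Balance the pushes and hold.

Request:
drive_tool --plan '[[[0,0,0,0.9,0.2,-0.8,0],[0,0,0,1.8,0.4,-0.8,0],[0,0,0,1.8,0.4,-0.8,0],[0,0,0,1.8,0.4,-0.8,0],[0,0,0,1.8,0.4,-0.8,0],[0,0,0,1.8,0.4,-0.8,0]]]'

```text
clock: 22.05
tcp_pos: [474.2, 179.7, 11.2]
tcp_rot: [[-0.547, 0.837, -0.024], [0.837, 0.547, -0.007], [0.008, -0.024, -1.0]]
ft_force: [-25.9, -16.0, 7.8]
grip_width: 19.8
grip_force: 30.0
```

```bash
python3 st.py; python3 lsd.py | grep -E "z20 \((0|-0|90|89|1|-1)\." ; python3 sc.py new
```

```text
clock 22.05 off ex,ey,z -1.19 1.39 -0.31 F ex,ey,z 22.3 20.7 7.8 Tz [-2.46  3.8   0.1 ] yaw 33.15
[441, 238, 337, 121] z20 (-0.25, [[39.9, 31.9], [125.5, 31.5]]) z38 (-0.25, [[55.1, 35.4], [128.9, 35.1]])
[336, 120, 254, 31] z20 (-0.26, [[125.9, 31.6], [180.2, 31.4]]) z38 (-0.26, [[129.2, 35.2], [176.0, 35.0]])
[253, 31, 219, 69] z20 (89.75, [[180.5, 31.6], [180.6, 53.4]]) z38 (89.75, [[176.2, 35.2], [176.3, 54.0]])
[275, 125, 379, 234] z20 (-0.27, [[144.8, 53.6], [66.6, 53.9]]) z38 (-0.27, [[145.5, 54.1], [78.1, 54.4]])
[377, 153, 468, 258] z20 (-0.21, [[100.2, 27.7], [18.8, 28.0]]) z38 (-0.21, [[107.1, 31.8], [36.9, 32.1]])
[237, -1, 381, 156] z20 (-0.23, [[194.4, 27.1], [98.0, 27.5]]) z38 (-0.23, [[188.2, 31.3], [105.2, 31.6]])
[510, 54, 473, 0] z20 (-0.29, [[90.6, -46.8], [121.2, -47.0]]) z38 (-0.29, [[98.8, -32.4], [125.2, -32.5]])
x 57 slope -0.0034 off -33.15 rms 0.46
y 45 slope 0.0012 off -30.36 rms 0.75
lean (stud slope + plate slope) -0.002189708
```

```bash
python3 -c "
from bench import manip
print(manip.finish_job())"
```

```text
the job is handed in; nothing more can be done
None
```

The job is handed in at about 22 s of the 69 s, with no verdict returned: the long dowel stands home in the joint (top at 75 mm), and the square is held flush with about 22 N towards the plate and 21 N towards the stud, which measures within about 0.005 rad of square.

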